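# Pulse the feed grinder in the beetle shop

### The job

Switch the feed grinder's isolator on by flipping its toggle over, away from the robot. Then put the grinder's bar-handled bayonet lid into the grinder's mouth, press it fully home and twist it clockwise to the pulse position, half of the quarter turn, with the bar pointing at the long middle ribs on the rim, without ever going on to the lock click. The lid springs back if let go, so finish while still gripping it and holding it there; leave everything else on the bench alone.

Things in the scene. Friction and masses are not known exactly. Their poses are not given: they have to be found in the camera images.
- grinder: Fixed round feed grinder, white housing 150 mm across, flat aluminium rim 90 mm above the table. Origin: centre of its underside, z up. In the rim is a round mouth 68 mm across; the rim, 6 mm thick, has two slots 16 mm wide, out to 42 mm from the centre, on the grinder's +x and -x sides, for the lid's lugs. Stands left, middle or right; yaw varies.
- mouth (a point): Centre of the grinder's mouth, level with the top of the rim; same axes as the grinder. With the lid home the lid's origin lies 20 mm below this point.
- half_rib: The two long narrow raised ribs on the rim (13 mm long, 54 mm from the centre, opposite each other) at the pulse position. Origin: mouth centre at rim height; its x axis runs through both ribs, 45 degrees clockwise (from above) of the grinder's x. Round studs mark the slots; square blocks, 90 degrees clockwise of the slots, mark locked.
- ring (a joint): Angle (rad, clockwise from above) of the spring ring inside the mouth: 0 at the slots, 0.7 to 0.8 at the pulse position; from 1.12 on the lid counts as clicked into lock. The lid's lugs drop between its teeth (16 mm gaps, 0.08 rad play either way) and turn it; the return spring takes 0.03 N m at 0, 0.11 at pulse.
- lid: The grinder's loose lid, grey plastic, about 120 g, upright. Origin: centre of its plug's underside, z up. Plug 64 mm across, 20 tall; lugs on its +x and -x sides (10 mm wide, out to 40 mm from the axis, 4 to 12 mm up); 92 mm flange from 20 to 26 mm up, which rests on the rim when home; bar handle on top. To insert, its x lies along the grinder's x, either way round.
- lid_bar (a point): Centre of the lid's bar handle, 43 mm above the lid's origin, same axes. The bar is straight along the lid's x: 84 mm long, 14 mm thick, from 26 to 60 mm above the origin.
- isolator: Fixed grey isolator box, 70 (x) x 90 (y) x 28 mm, with a toggle on top. Origin at the centre of its underside, z up; its x axis points roughly away from the robot (yaw varies). The toggle's hinge line runs along y, 36 mm above the bench over the box's centre.
- toggle (a joint): Toggle angle (rad): 0 = off, leaning 0.6 rad from upright to the box's -x side (towards the robot); 1.2 = on, leaning 0.6 rad to +x. Its weight drops it to the nearer end once past upright (about 0.03 N m, under 1 N at the handle); hard stops at both ends.
- toggle_tip (a point): Middle of the toggle's cross handle, a black round bar along the box's y, 13 mm thick and 49 mm wide, 50 mm from the hinge line on a 10 mm steel shaft.
- jelly1: small feeding cup (one of two), 34 mm across, 25 mm tall, clear plastic; bystander; origin at the centre of its underside
- jelly2: small feeding cup (the other), 34 mm across, 25 mm tall, clear plastic; bystander; origin at the centre of its underside
- tub_lid: plain round tub lid, grey plastic, 94 mm across, 15 mm thick with a small ROUND knob to 32 mm, no lugs: it does not belong to the grinder; bystander; origin at the centre of its underside
- log: short upright piece of a branch, 70 mm across, 50 mm tall; bystander; origin at the centre of its underside
- jar: closed jar, 60 mm across, 80 mm tall; bystander; origin at the centre of its underside
- tub: open clear tub, 180 x 120 x 90 mm; bystander; origin at the centre of its underside
- bottle: white bottle with cap, 66 mm across, 190 mm tall; bystander; origin at the centre of its underside
Mind the look-alikes: they are no part of the job. What is shaped like the lid but blue is not meant.

How it is judged (in metres and radians):
On the way, in this order (a step that is already met when the one before it is completed fails the run):
1. the isolator is switched on (value of joint toggle above 0.9 rad), for 0.2 s.
2. the lid is fully home in the grinder's mouth, lugs through the slots (horizontal distance between lid and mouth below 0.005 m and z of lid in the frame of mouth below -0.0165 m and angle between lid's own z axis and vertical below 0.1 rad), for 0.2 s.
3. the lid is twisted to the pulse position and gripped (all of step 2 and angle between the x axis of lid and the x axis of half_rib, either way round below 0.2 rad and value of joint ring between 0.4 and 1.12 rad and contact force between the fingers and lid above 1 N), for 0.3 s.
At the end, for the whole second after the job is handed in: Isolator on (toggle above 0.9 rad); lid home (origin within 5 mm of the mouth's axis and at least 16.5 mm below the rim, tilt under 0.1 rad), its bar within 0.2 rad of the middle ribs, ring between 0.4 and 1.12 rad, at rest, and still held by the fingers (over 1 N) (all of step 3 and value of joint toggle above 0.9 rad and angular speed of lid below 0.3 rad/s and velocity of joint ring below 0.3 rad/s); the arm keeps its last pose, push and grip.
It fails at once if the lid is turned on to the lock click (ring past 1.12 rad) (value of joint ring above 1.12 rad).
It fails at once if a bystander is moved by more than 30 mm (distance of any of jelly1, jelly2, tub_lid, log, jar, tub, bottle from where it was at the start of the episode above 0.03 m).
It also fails if it takes over 61 s, if anything falls off the work surface, if the arm or the gripper's body presses on something with over 40 N, if the wrist force passes 120 N, or if a joint passes its speed limit or range.

### The arm

A 6-joint arm with a two-finger parallel gripper is mounted at the origin on the work surface. World frame = base frame: x ahead of the robot, y to its left, z up, the work surface at z = 0. Lengths are in m, angles in degrees, forces in N, time in s.
With the tool pointing down it reaches from about 0.375 to 0.9 m from the base axis. Payload 3.1 kg.
Tool frame: the origin (TCP) lies between the finger pads; the fingertips stand 11 mm ahead of it and the grasp point (between the pads) lies 8 mm behind it; z points along the fingers, y is the line along which they close (so a half turn about z gives the same grasp; the last joint's range is limited). The gripper opens to 87 mm and grips with 3 to 60 N. Pads are 19 mm wide; open, the fingers measure 117 mm over their backs; the gripper's body (75 mm by 190 mm) begins 51 mm behind the grasp point.
Start: joints at [-76.175, 30.224, 82.088, -0, 67.689, -10.227], TCP at [0.255, -0.571, 0.234] pointing down, gripper open.
Joint ranges: [-176.69, 176.69], [-43.24, 126.21], [12.49, 139.97], [-82, 262], [0, 151.66], [-163.58, 163.58]. Speed limits (degrees/s): [159.86, 159.86, 180, 180, 180, 180].

### API

Orientations are given as a 3x3 rotation matrix whose columns are the frame's x, y, z axes.
In Python, from rig import bot gives the robot as it stands.
- The arm moves only by the tool apply_moves, never from a script. Its argument "steps" is a list that holds one entry, the list of rows, each a list of 7 numbers: the shift along the tool's x, y, z in cm, then the turn, a rotation vector about the tool's x, y, z in degrees, then the gripper command: -1 is shut, 1 is fully open, values between are in proportion. In form: [[[dx, dy, dz, rx, ry, rz, jaw], ...]]. A call has 1 to 20 rows; each row is the pose to reach, as a shift and turn from the pose commanded when the call began, along the tool's axes at that moment; what a row does not reach only later rows make up. A row lasts 1/8 s, in which the tool goes at most 62.5 mm and 10.7 degrees, less where a joint would pass 70% of its speed; a pose out of reach is approached as far as the arm can. A call with a gripper value outside its range is refused whole. The fingers move at their own pace and stop on an object; the grip force is fixed at half the most. Time passes only in rows, so rows that repeat a pose let the fingers close. It gives the time, the measured TCP pose, the force, the opening and the grip force at its end, in the units of the state.
- bot.read_state(): the state, without advancing time (a new reading comes with each control period).
- bot.capture(name): name is "scene" or "top" or "wrist"; returns the picture (400x640x3 uint8, blue, green, red); there is no depth.
- bot.camera_model(name): a dict with "intrinsics" (3x3 intrinsics, pixels), "R" (3x3) and "t" (3): a world point X has camera coordinates R X + t. Camera axes: x right, y down, z forward; pixel columns grow to the right and rows downward; lengths in m; the calibration is good to about 2 mm. A picture is of the moment at which its call begins: read the wrist's pose just before it. camera_model takes no time and is no camera call; for the wrist camera it gives the pose at the moment of the call.
- bot.hand_in(): hands the job in; it is judged then, once.
The state is a dict: "time_s": time; "joint_positions": joint angles; "qvel": joint speeds; "tau": joint torques, N m; "position": TCP position; "tcp_rot": TCP orientation; "force": force on the tool from outside, world axes, zero at the start; "moment": the same for the moment, N m; "opening": opening from 0.0 (shut) to 1.0 (fully open); "grasp_force": force on a finger pad.
Only numpy, scipy, OpenCV 4.12 (cv2) and the standard library are available. Lean on these libraries where they do the work, as an engineer would, in place of code of your own. Each camera call takes 0.05 s, during which the arm holds its last target. There are 200 camera calls.

## Working session

There is one attempt and no reset: what is moved stays moved. The work goes in short steps, Python scripts to look and compute and a tool call to move; the robot and the scene stay as the last step left them, time stands still between calls to the robot, and variables do not carry over. Pictures are saved under pics/ and viewed, at most 10 in all, crops included, and the job is handed in when it is done.

Besides the shell and the picture viewer there is one more tool, called after ">>>" as name(argument=value, ...), one argument or row to a line, values as JSON. apply_moves: Moves the arm, as the interface text tells. Its arguments: {"type":"object","properties":{"steps":{"type":"array","items":{"type":"array","items":{"type":"array","items":{"type":"number"}}}}},"required":["steps"]}

```bash
ls; mkdir -p pics; python3 - <<'E'
from rig import bot
import cv2
s=bot.read_state(); print(s)
for n in("scene","top"):
    m=bot.camera_model(n); print(n,m)
    cv2.imwrite(f"pics/{n}0.png",bot.capture(n))
E
```

```text
pics
{'time_s': 0.0, 'joint_positions': array([-7.61730753e+01,  3.02795525e+01,  8.21551405e+01,  3.11807184e-06,
        6.76894930e+01, -1.02279001e+01]), 'qvel': array([ 0.05092357, -0.06611876, -0.02028675,  0.05256861,  0.0470441 ,
        0.00555829]), 'tau': array([ 8.01573078e-04, -4.40039635e+01, -1.76590741e+01,  6.35130052e-02,
        5.83134172e-02, -1.43945490e-04]), 'position': array([ 0.25460757, -0.57002251,  0.23257224]), 'tcp_rot': array([[ 9.13155952e-01,  4.07610033e-01, -5.17950077e-04],
       [ 4.07610180e-01, -9.13153608e-01,  2.10465604e-03],
       [ 3.84910936e-04, -2.13300091e-03, -9.99997651e-01]]), 'force': array([-0.19143088, -0.07694675, -0.29119118]), 'moment': array([-0.05201559,  0.01228821,  0.02662635]), 'grasp_force': 0.0, 'opening': 1.0014554207736528}
scene {'intrinsics': array([[495.60432716,   0.        , 316.52343286],
       [  0.        , 495.60432716, 201.1398935 ],
       [  0.        ,   0.        ,   1.        ]]), 'R': array([[-0.49649754,  0.86797949, -0.01008976],
       [ 0.69853284,  0.39261714, -0.59825049],
       [-0.51530774, -0.30407793, -0.80124562]]), 't': array([ 0.31064704, -0.36384804,  2.03762651])}
top {'intrinsics': array([[416.81590993,   0.        , 323.98901782],
       [  0.        , 416.81590993, 200.67681091],
       [  0.        ,   0.        ,   1.        ]]), 'R': array([[-0.00710766, -0.99968656, -0.02400536],
       [-0.99368815,  0.00974853, -0.1117534 ],
       [ 0.11195239,  0.02305953, -0.99344598]]), 't': array([0.01926927, 0.6187704 , 1.17218897])}
```

View pics/top0.png

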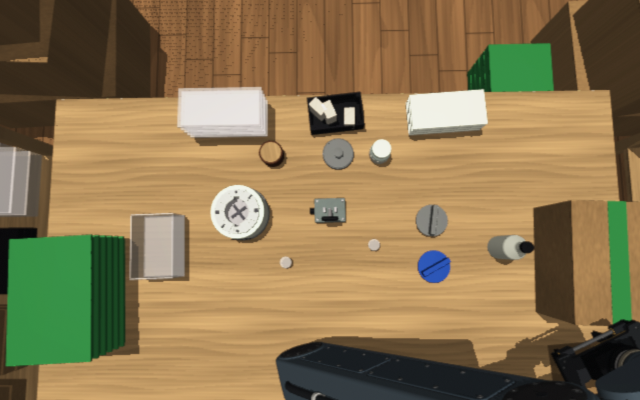

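View pics/scene0.png

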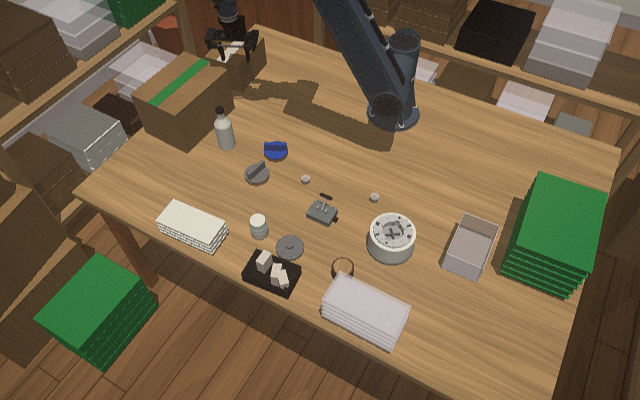

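Top view: the grinder is at about (238,212), the isolator at (329,210) with its handle near (330,218). The grey lid is at (432,220) and the blue decoy at (434,266). I'll zoom in with one composite.

```bash
cat > h.py <<'E'
import numpy as np, cv2
from rig import bot
def p2w(n,uv,z,m=None):
    m=m or bot.camera_model(n); K,R,t=m["intrinsics"],m["R"],m["t"]
    c=-R.T@t; d=R.T@np.linalg.inv(K)@np.array([uv[0],uv[1],1.]); return c+d*(z-c[2])/d[2]
def w2p(n,X,m=None):
    m=m or bot.camera_model(n); p=m["intrinsics"]@(m["R"]@np.asarray(X,float)+m["t"]); return p[:2]/p[2]
def totool(target,yaw_line=None):
    """world shift -> tool axes cm; yaw_line: wanted closing-line (tool y) world angle deg -> rz turn about tool z"""
    s=bot.read_state(); R=s["tcp_rot"]; d=R.T@(np.asarray(target)-s["position"])*100
    out=d.round(2).tolist()
    if yaw_line is not None:
        v=R.T@np.array([np.cos(np.radians(yaw_line)),np.sin(np.radians(yaw_line)),0]); a=np.degrees(np.arctan2(-v[0],v[1]))
        out.append(round((a+90)%180-90,1))
    return out
E
python3 - <<'E'
from h import *
im=cv2.imread("pics/top0.png")
c=lambda u,v,w,h,s:cv2.resize(im[v:v+h,u:u+w],None,fx=s,fy=s,interpolation=cv2.INTER_CUBIC)
out=np.zeros((400,800,3),np.uint8)
out[:400,:400]=cv2.resize(im[180:244,206:270],(400,400),interpolation=cv2.INTER_CUBIC)
out[:400,400:]=0
out[:200,400:600]=cv2.resize(im[190:230,308:348],(200,200),interpolation=cv2.INTER_CUBIC)
out[:200,600:800]=cv2.resize(im[200:240,412:452],(200,200),interpolation=cv2.INTER_CUBIC)
cv2.imwrite("pics/z1.png",out)
print("grinder",p2w("top",(238,212),.09)); print("isol",p2w("top",(330,210),.028)); print("tip",p2w("top",(330,218),.077)); print("lid",p2w("top",(432,220),.026))
E
```

```text
grinder [0.58349671 0.25108796 0.09      ]
isol [ 0.59227124 -0.00307192  0.028     ]
tip [ 0.56553663 -0.00331298  0.077     ]
lid [ 0.56077207 -0.2969876   0.026     ]
```

View pics/z1.png

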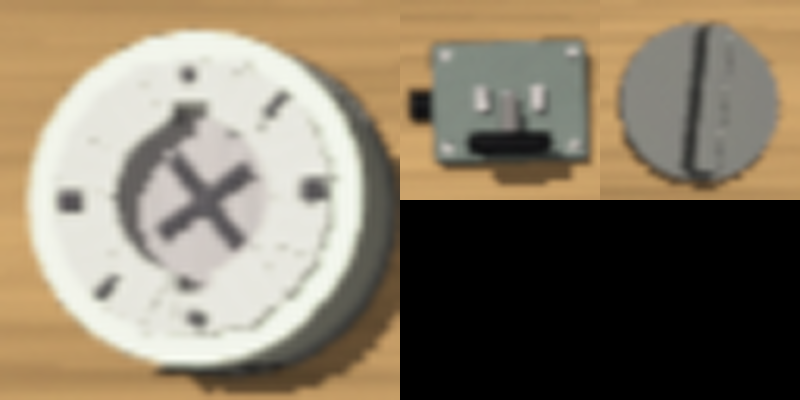

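Studs put the slots roughly along world x, and the long ribs lie at upper right and lower left, which is clockwise. The lid's bar is near world x. I'll do the toggle first.

```bash
python3 - <<'E'
from h import *
print(totool((0.505,-0.003,0.16),90))
E
```

```text
[45.98, -41.57, 7.36, np.float64(24.1)]
```

>>> apply_moves(
  steps=[
    [[11.5,-10.4,1.8,0,0,8,-1],[23,-20.8,3.6,0,0,16,-1],[34.5,-31.2,5.5,0,0,24.1,-1],[46,-41.6,7.4,0,0,24.1,-1],[46,-41.6,7.4,0,0,24.1,-1],[46,-41.6,7.4,0,0,24.1,-1],[46,-41.6,7.4,0,0,24.1,-1],[46,-41.6,7.4,0,0,24.1,-1],[46,-41.6,7.4,0,0,24.1,-1],[46,-41.6,7.4,0,0,24.1,-1],[46,-41.6,7.4,0,0,24.1,-1],[46,-41.6,7.4,0,0,24.1,-1],[46,-41.6,7.4,0,0,24.1,-1],[46,-41.6,7.4,0,0,24.1,-1]],
  ],
)

```text
time_s: 1.85
position: [0.505, -0.0048, 0.1597]
tcp_rot: [[1.0, -0.004, 0.0], [-0.004, -1.0, -0.0], [0.0, 0.0, -1.0]]
force: [-0.0, 0.8, -0.6]
opening: 0.006
grasp_force: 0.0
```

>>> apply_moves(
  steps=[
    [[0,0,5,0,0,0,-1],[0,0,8.5,0,0,0,-1],[0,0,8.5,0,0,0,-1],[2,0,8.5,0,0,0,-1],[3.5,0,8.5,0,0,0,-1],[4.5,0,8.5,0,0,0,-1],[5.5,0,8.5,0,0,0,-1],[6.5,0,8.5,0,0,0,-1],[7.5,0,8.5,0,0,0,-1],[8.5,0,8.5,0,0,0,-1],[9.2,0,8.5,0,0,0,-1],[9.2,0,8.5,0,0,0,-1],[9.2,0,8.5,0,0,0,-1],[6,0,8.5,0,0,0,-1],[2,0,6,0,0,0,-1],[0,0,0,0,0,0,0.6],[-2,0,-8,0,0,0,0.6],[-2,0,-8,0,0,0,0.6]],
  ],
)

```text
time_s: 4.1
position: [0.4877, -0.0037, 0.2437]
tcp_rot: [[1.0, -0.001, 0.01], [-0.001, -1.0, -0.002], [0.01, 0.002, -1.0]]
force: [0.4, 0.5, -0.9]
opening: 0.257
grasp_force: 0.0
```

```bash
python3 - <<'E'
from h import *
im=bot.capture("wrist"); cv2.imwrite("pics/w1.png",im)
im=bot.capture("scene"); cv2.imwrite("pics/s1.png",im)
c=cv2.resize(im[170:240,280:360],(400,350),interpolation=cv2.INTER_CUBIC)
out=np.zeros((400,640+160,3),np.uint8); 
w=cv2.imread("pics/w1.png"); out=np.hstack([cv2.resize(w,(400,250)),np.zeros((250,400,3),np.uint8)]); out=np.vstack([out,np.zeros((100,800,3),np.uint8)]); out[:350,400:]=c
cv2.imwrite("pics/c1.png",out)
# lid shift: above lid offset for looking
print(totool((0.56,-0.297,0.20),87))
E
```

```text
[7.21, 29.32, 4.39, np.float64(2.9)]
```

View pics/c1.png

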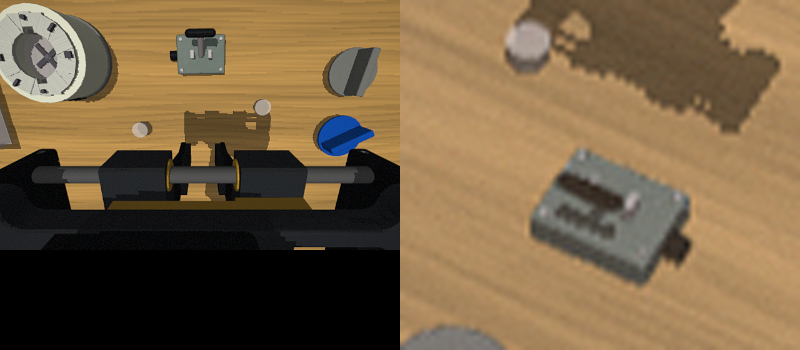

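The wrist view shows the handle on the far side of the box (200,33), so the toggle is on. Next I'll go behind the lid and look.

>>> apply_moves(
  steps=[
    [[-1,6,0,0,0,0,0.8],[-1,12,0,0,0,0,0.8],[-1,18,0,0,0,0,0.8],[-1,24,0,0,0,0,0.8],[-1,29.3,0,0,0,0,0.8],[-1,29.3,0,0,0,0,0.8],[-1,29.3,0,0,0,0,0.8],[-1,29.3,0,0,0,0,0.8],[-1,29.3,0,0,0,0,0.8]],
  ],
)

```text
time_s: 5.32
position: [0.4752, -0.2949, 0.2395]
tcp_rot: [[1.0, 0.001, -0.0], [0.001, -1.0, 0.0], [-0.0, -0.0, -1.0]]
force: [-0.2, 0.5, 0.9]
opening: 0.903
grasp_force: 0.0
```

```bash
python3 - <<'E'
from h import *
m=bot.camera_model("wrist"); im=bot.capture("wrist"); cv2.imwrite("pics/w2.png",im); print(m["t"],(-m["R"].T@m["t"]))
np.save("w2.npy",m,allow_pickle=True)
E
```

```text
[-0.29662637  0.41968601  0.53218492] [ 0.55449381 -0.29530319  0.39073903]
```

View pics/w2.png

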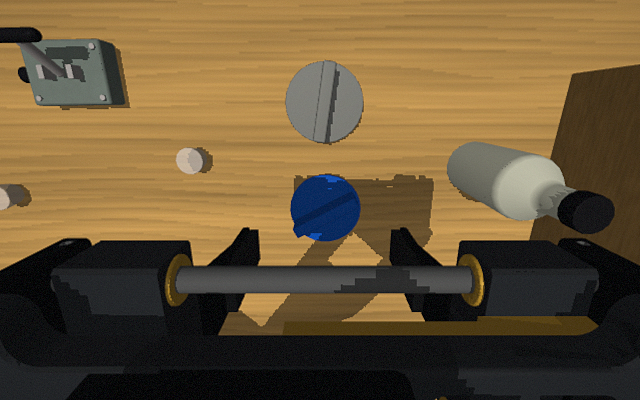

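```bash
python3 - <<'E'
from h import *
m=np.load("w2.npy",allow_pickle=True).item()
a=p2w("",(329.5,61),.06,m); b=p2w("",(321.5,142),.06,m); print(a,b,np.linalg.norm(a-b),(a+b)/2)
th=np.degrees(np.arctan2(a[1]-b[1],a[0]-b[0])); print(th)
print([p2w("",q,.026,m)[:2] for q in((286,102),(364,102))])
print([p2w("",q,.06,m)[:2] for q in((317.5,102),(333,102))])
c=(a+b)/2; print(totool((c[0],c[1],0.11),90+th),totool((c[0],c[1],0.041),90+th))
# grinder from top
g=[p2w("top",(206+u/6.25-.4,180+v/6.25-.4),.09) for u,v in((188,75),(197,318),(275,105),(107,288),(70,200),(315,189))]
print(np.round(g,4)); print(np.mean(g,0),np.degrees(np.arctan2(*(g[0]-g[1])[1::-1])))
E
```

```text
[ 0.60034561 -0.30047981  0.06      ] [ 0.51819925 -0.29227898  0.06      ] 0.08255470317838769 [ 0.55927243 -0.29637939  0.06      ]
-5.701061324277864
[array([ 0.56076304, -0.2503698 ]), array([ 0.56099624, -0.34177451])]
[array([ 0.56026404, -0.28803203]), array([ 0.56030606, -0.3045026 ])]
[8.4, 0.13, 12.96, np.float64(5.8)] [8.4, 0.13, 19.86, np.float64(5.8)]
[[0.6405 0.2585 0.09  ]
 [0.5324 0.2527 0.09  ]
 [0.6267 0.2194 0.09  ]
 [0.546  0.2929 0.09  ]
 [0.5852 0.3102 0.09  ]
 [0.589  0.2011 0.09  ]]
[0.58664139 0.25579516 0.09      ] 3.0671133439117475
```

The lid's bar runs from (329.5,61) to (321.5,142), with its centre at about (0.560,-0.296) and yaw -5.7°. I'll descend and grip.

>>> apply_moves(
  steps=[
    [[4.2,0.1,5,0,0,5.8,0.8],[8.4,0.1,10,0,0,5.8,0.7],[8.4,0.1,13,0,0,5.8,0.6],[8.4,0.1,16,0,0,5.8,0.5],[8.4,0.1,18.5,0,0,5.8,0.5],[8.4,0.1,19.8,0,0,5.8,0.5],[8.4,0.1,19.8,0,0,5.8,0.5],[8.4,0.1,19.8,0,0,5.8,0.5],[8.4,0.1,19.8,0,0,5.8,-1],[8.4,0.1,19.8,0,0,5.8,-1],[8.4,0.1,19.8,0,0,5.8,-1],[8.4,0.1,19.8,0,0,5.8,-1],[8.4,0.1,19.8,0,0,5.8,-1],[8.4,0.1,19.8,0,0,5.8,-1],[8.4,0.1,17,0,0,5.8,-1],[8.4,0.1,11,0,0,5.8,-1],[8.4,0.1,5,0,0,5.8,-1],[8.4,0.1,3,0,0,5.8,-1],[8.4,0.1,3,0,0,5.8,-1]],
  ],
)

```text
time_s: 7.75
position: [0.5598, -0.298, 0.2115]
tcp_rot: [[0.995, -0.102, 0.003], [-0.102, -0.995, -0.003], [0.004, 0.002, -1.0]]
force: [0.2, -0.4, -0.4]
opening: 0.16
grasp_force: 30.0
```

```bash
python3 - <<'E'
from h import *
s=bot.read_state(); print(s["position"],s["opening"],s["grasp_force"],s["force"],s["joint_positions"])
print(totool((0.47,0.256,0.24),93.1))
print(totool((0.5866,0.256,0.24),93.1))
E
```

```text
[ 0.55982085 -0.29799966  0.21146641] 0.16019174401988195 29.999905857257545 [ 0.16499087 -0.39960941 -0.44883666] [-3.81063397e+01  3.22238821e+01  8.21730229e+01 -1.65369923e-03
  6.53551454e+01  5.77385470e+01]
[-14.57, -54.19, -3.03, np.float64(-8.9)]
[-2.97, -55.38, -2.99, np.float64(-8.9)]
```

Gripped with opening 0.16, which is about 14 mm. Next I'll go behind the grinder for a close look.

>>> apply_moves(
  steps=[
    [[-3,-5.5,-3,0,0,0,-1],[-6,-11,-3,0,0,-3,-1],[-9,-16.5,-3,0,0,-6,-1],[-12,-22,-3,0,0,-8.9,-1],[-14.6,-28,-3,0,0,-8.9,-1],[-14.6,-34,-3,0,0,-8.9,-1],[-14.6,-40,-3,0,0,-8.9,-1],[-14.6,-46,-3,0,0,-8.9,-1],[-14.6,-51,-3,0,0,-8.9,-1],[-14.6,-54.2,-3,0,0,-8.9,-1],[-14.6,-54.2,-3,0,0,-8.9,-1],[-14.6,-54.2,-3,0,0,-8.9,-1],[-14.6,-54.2,-3,0,0,-8.9,-1],[-14.6,-54.2,-3,0,0,-8.9,-1]],
  ],
)

```text
time_s: 9.5
position: [0.469, 0.2556, 0.2395]
tcp_rot: [[0.999, 0.052, -0.0], [0.052, -0.999, -0.0], [-0.0, 0.0, -1.0]]
force: [0.3, 0.6, -0.9]
opening: 0.159
grasp_force: 30.0
```

```bash
python3 - <<'E'
from h import *
m=bot.camera_model("wrist"); im=bot.capture("wrist"); cv2.imwrite("pics/w3.png",im)
np.save("w3.npy",m,allow_pickle=True); print(bot.read_state()["position"])
E
```

```text
[0.46907562 0.2557779  0.23957905]
```

View pics/w3.png

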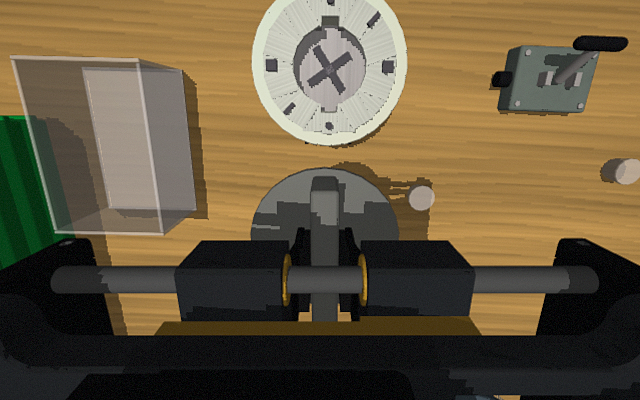

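```bash
python3 - <<'E'
from h import *
m=np.load("w3.npy",allow_pickle=True).item(); g=cv2.cvtColor(cv2.imread("pics/w3.png"),cv2.COLOR_BGR2GRAY)
P=[]
for n,(u,v) in dict(stF=(331,2),stN=(329,127),blL=(272,65),blR=(388,67),rbF=(373,19),rbN=(289,109)).items():
    y0=max(v-9,0);w=g[y0:v+10,u-9:u+10].astype(float); k=np.clip(110-w,0,None); yy,xx=np.mgrid[y0:y0+w.shape[0],u-9:u+10]
    c=((xx*k).sum()/k.sum(),(yy*k).sum()/k.sum()); X=p2w("",c,.0915,m); P.append(X); print(n,np.round(c,1),X.round(4),int((k>0).sum()))
P=np.array(P)
for i in(0,2,4):
    d=(P[i]-P[i+1]); print(P[i:i+2].mean(0).round(4),np.linalg.norm(d[:2]).round(4),np.degrees(np.arctan2(d[1],d[0])).round(2))
s=bot.read_state(); z=s["position"][2]+.019
for q in((312,178),(337,178),(324.5,178)): 
    print("bar end",(s["tcp_rot"].T@(p2w("",q,z,m)-s["position"])).round(4))
for q in((250,225),(398,225),(324,168)):
    print("flange", (s["tcp_rot"].T@(p2w("",q,z-.034,m)-s["position"])).round(4))
E
```

```text
stF [330.1   2.1] [0.6374 0.2588 0.0915] 37
stN [328.5 125.7] [0.5314 0.2541 0.0915] 47
blL [271.2  65.4] [0.5832 0.3105 0.0915] 141
blR [386.9  66.8] [0.5877 0.2029 0.0915] 142
rbF [372.8  20.2] [0.6253 0.2198 0.0915] 95
rbN [289.  108.5] [0.5455 0.2932 0.0915] 69
[0.5844 0.2564 0.0915] 0.1061 2.55
[0.5855 0.2567 0.0915] 0.1077 92.42
[0.5854 0.2565 0.0915] 0.1084 -42.61
bar end [ 0.0484 -0.0049 -0.019 ]
bar end [ 0.0484  0.0065 -0.019 ]
bar end [ 0.0484  0.0008 -0.019 ]
flange [ 0.0115 -0.0439  0.015 ]
flange [0.0116 0.0451 0.015 ]
flange [0.0463 0.0005 0.015 ]
```

```bash
python3 - <<'E'
from h import *
m=np.load("w3.npy",allow_pickle=True).item(); s=bot.read_state(); R,p=s["tcp_rot"],s["position"]
for x,z in((.042,-.019),(.042,.015),(.046,.015),(.046,.021)): print(x,z,w2p("",p+R@np.array([x,0,z]),m).round(1))
print(totool((0.5854,0.2565,0.135),92.45), totool((0.5854,0.2565,0.111)))
c=cv2.imread("pics/w3.png")[160:240,240:410]; cv2.imwrite("pics/c3.png",cv2.resize(c,None,fx=4,fy=4))
E
```

```text
0.042 -0.019 [322.8 191.6]
0.042 0.015 [323.1 175.5]
0.046 0.015 [323.1 168.6]
0.046 0.021 [323.1 166.6]
[11.62, 0.53, 10.46, np.float64(0.5)] [11.62, 0.53, 12.86]
```

View pics/c3.png

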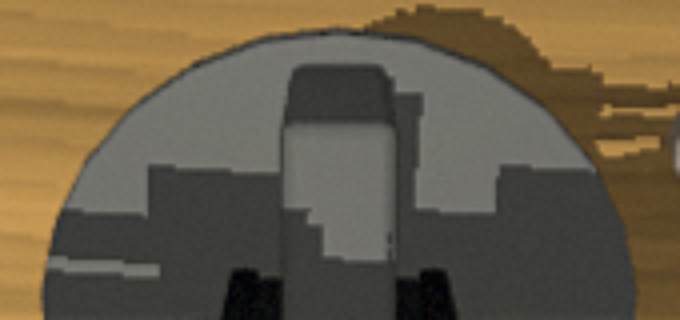

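In the crop the bar end is at (325,190) and the flange edge at (325,168). That matches a centred grasp. I'll go over the mouth and lower gently.

>>> apply_moves(
  steps=[
    [[5,0.3,0,0,0,0.5,-1],[10,0.5,0,0,0,0.5,-1],[11.6,0.5,3,0,0,0.5,-1],[11.6,0.5,7,0,0,0.5,-1],[11.6,0.5,9.8,0,0,0.5,-1],[11.6,0.5,9.8,0,0,0.5,-1],[11.6,0.5,9.8,0,0,0.5,-1],[11.6,0.5,10.3,0,0,0.5,-1],[11.6,0.5,10.8,0,0,0.5,-1],[11.6,0.5,11.1,0,0,0.5,-1],[11.6,0.5,11.3,0,0,0.5,-1],[11.6,0.5,11.3,0,0,0.5,-1],[11.6,0.5,11.3,0,0,0.5,-1]],
  ],
)

```text
time_s: 11.18
position: [0.5852, 0.2579, 0.1266]
tcp_rot: [[0.999, 0.045, 0.0], [0.045, -0.999, 0.0], [0.0, -0.0, -1.0]]
force: [-0.3, -0.5, -0.4]
opening: 0.159
grasp_force: 30.0
```

The plug has entered with no force. I'll lower it the rest of the way.

>>> apply_moves(
  steps=[
    [[0,0,0.3,0,0,0,-1],[0,0,0.6,0,0,0,-1],[0,0,0.9,0,0,0,-1],[0,0,1.2,0,0,0,-1],[0,0,1.45,0,0,0,-1],[0,0,1.6,0,0,0,-1],[0,0,1.6,0,0,0,-1],[0,0,1.6,0,0,0,-1]],
  ],
)

```text
time_s: 12.18
position: [0.5851, 0.2578, 0.1114]
tcp_rot: [[0.999, 0.045, 0.0], [0.045, -0.999, 0.0], [0.0, 0.0, -1.0]]
force: [-1.6, -0.9, 5.7]
opening: 0.156
grasp_force: 30.0
```

>>> apply_moves(
  steps=[
    [[0,0,0.15,0,0,0,-1],[0,0,0.15,0,0,0,-1],[0,0,0.15,0,0,0,-1],[0,0,0.15,0,0,4,-1],[0,0,0.15,0,0,8,-1],[0,0,0.15,0,0,12,-1],[0,0,0.15,0,0,16,-1],[0,0,0.15,0,0,20,-1],[0,0,0.15,0,0,24,-1],[0,0,0.15,0,0,28,-1],[0,0,0.15,0,0,32,-1],[0,0,0.15,0,0,36,-1],[0,0,0.15,0,0,40,-1],[0,0,0.15,0,0,43,-1],[0,0,0.15,0,0,45,-1],[0,0,0.15,0,0,45,-1],[0,0,0.15,0,0,45,-1],[0,0,0.15,0,0,45,-1],[0,0,0.15,0,0,45,-1]],
  ],
)

```text
time_s: 14.55
position: [0.5867, 0.2573, 0.1114]
tcp_rot: [[0.739, -0.674, 0.004], [-0.674, -0.739, -0.001], [0.004, -0.002, -1.0]]
force: [-1.5, -3.2, 10.2]
opening: 0.155
grasp_force: 30.1
```

```bash
python3 - <<'E'
from h import *
s=bot.read_state(); print(s["position"],s["force"],s["moment"],s["joint_positions"][5],np.degrees(np.arctan2(s["tcp_rot"][1,0],s["tcp_rot"][0,0])))
w=bot.capture("wrist"); t=bot.capture("top")[150:280,170:380]
out=np.hstack([cv2.resize(w,(400,250)),cv2.resize(t,(400,250),interpolation=cv2.INTER_CUBIC)]); cv2.imwrite("pics/c4.png",out)
E
```

```text
[0.5866815  0.25732576 0.11140738] [-1.52446253 -3.20920846 10.16824831] [-0.36138506  0.44541848  0.29756774] 146.17755604206997 -42.350048701262885
```

View pics/c4.png

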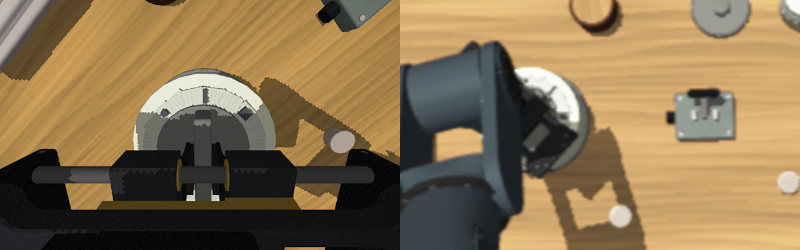

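The bar end (204,115) points at the long rib (205,96). The flange sits on the rim, the toggle is on, and the hold is steady. I'm handing in.

```bash
python3 -c "
from rig import bot
print(bot.hand_in())"
```

```text
the job is handed in; nothing more can be done
None
```

I switched the isolator on, pressed the grey lid home and twisted it about 45° clockwise, so its bar points at the long middle ribs. I handed in still gripping it at 30 N; the rig returned no verdict, and the ring angle couldn't be read directly.

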